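Open the date tin and shut the cupboard over it

TASK

Get the empty date tin in the pulled-out drawer ready for filling and close the little cupboard above it: with its lid on, the tin stands too tall for the door to swing past. Lift the lid off by its knob and set it down gently, knob up, wholly on the beige cup mat; then push the hinged door fully shut until it snaps home on its catch and stays shut by itself. The open tin stays standing in the drawer, the drawer stays pulled out, and nothing else on the shelf is knocked over or moved.

Things in the scene. Friction and masses are not known exactly. Their poses are not given: they have to be found in the camera images.
- door (a joint): Hinge angle (rad) of the white cupboard door: 0 = shut, grows as it opens; 1.15 to 1.4 at the start. Panel 214 mm wide, 170 mm high, 15 mm thick; lower edge 108 mm, upper edge 278 mm above the shelf. A sprung ball catch pushes it back out from 0.10 to 0.04 rad and pulls it home below that; 10 N some 40 mm from the free edge snaps it over (more nearer the hinge), else it stays ajar.
- door_hinge (a point): Point on the door's upright hinge axis, level with the door's upper edge, mid-thickness. Turns with the door: +y runs along the panel to its free edge (214 mm away), -x points out of its outer face (the side with the knob), z up. Shutting moves the panel towards +x of this frame.
- door_corner (a point): Upper corner of the door at its free edge, on the outer face: 214 mm along +y and 7.5 mm along -x from door_hinge, same axes. A round chrome knob, 30 mm across, stands 33 mm out of the outer face, 29 mm in from the free edge and 120 mm below the upper edge; a 26 mm striker stub stands on the inner face near the lower free corner.
- cupboard: White laminate cupboard fixed to the shelf, 200 mm deep (x), 220 mm wide (y), 280 mm high, flat empty top. Origin: centre of its underside. Its front faces along its own -x, at x = -100 mm; the door's hinge is at the -y end of the front. Drawer bay below, door compartment above.
- drawer (a joint): Slide (m) of the drawer under the door: 0 = pulled out as at the start, negative when pushed in (-0.175 = shut). Its front, 214 mm wide with its top edge 94 mm above the shelf, stands about 195 mm before the cupboard's front and bears two chrome knobs 30 mm deep. Side walls reach 62 mm above the shelf.
- drawer_in (a point): Centre of the drawer's inner floor, 14 mm above the shelf, inside 173 mm wide (y) and about 179 mm long (x); axes as the cupboard's.
- tin: Empty bronze-coloured round aluminium date tin, 100 mm across and 70 mm high, wall 3 mm, loose, standing in the drawer. Origin: centre of its underside, z up along its axis. About 0.16 kg.
- lid: Loose round bronze-coloured lid of the tin, about 0.08 kg. Origin: centre of its underside, z up. A plug 87 mm across, 6 mm deep, sits loosely in the tin's mouth; then a flange 102 mm across (6 to 14 mm above the origin); then the knob. On the tin its origin is 64 mm above the tin's, and the knob's top 124 mm above the shelf, higher than the door's lower edge.
- lid_knob (a point): On the axis of the lid's upright knob, 35 mm above the lid's origin, a good TCP point for gripping it from above. The knob is a cylinder 24 mm across and 32 mm high, standing on the flange's top (14 to 46 mm above the lid's origin).
- mat: Beige square silicone cup mat, 160 x 160 mm and 5 mm thick, stuck to the shelf. Origin: centre of its underside; x and y along its sides.
- flask: Bystander: stainless steel vacuum flask, 76 mm across, 245 mm high, standing. Origin at its underside.
- cup_far: Bystander: white finjan cup without handle, 66 mm across, 55 mm high, farther from the robot. Origin at its underside.
- cup_near: Bystander: the same kind of cup, nearer the robot. Origin at its underside.
- spoon: Bystander: steel spoon, 150 mm long, lying. Origin under its middle.
- jar: Bystander: amber glass jar, 72 mm across, 100 mm high. Origin at its underside.
- sugar_bowl: Bystander: white ceramic sugar bowl (one piece, with a small knob), 88 mm across, 82 mm high. Origin at its underside.
- saucer: Bystander: white ceramic saucer, 110 mm across, 16 mm high. Origin at its underside.
Mind the look-alikes: they are no part of the job. Leave any green or turquoise look-alike of the lid alone.

How it is judged:
On the way, in this order (a step that is already met when the one before it is completed fails the run):
1. the lid lies flat, knob up and released, on the cup mat (x of lid in the frame of mat between -0.032 and 0.032 m and y of lid in the frame of mat between -0.032 and 0.032 m and z of lid in the frame of mat between 0.002 and 0.01 m and angle between lid's own z axis and vertical below 0.1 rad and contact force between the fingers and lid below 0.05 N and linear speed of lid below 0.02 m/s), for 0.2 s.
2. the door is shut and seated on its catch (value of joint door below 0.02 rad), for 0.2 s.
At the end, for the whole second after the job is handed in: Door shut on its catch (under 0.02 rad) and still; lid released, at rest, flat (0.1 rad), knob up on the mat, centre within 32 mm of the mat's centre along each side; tin upright (0.1 rad), at rest on the floor of the drawer, which is pushed in by less than 30 mm (all of step 1 and value of joint door below 0.02 rad and velocity of joint door between -0.05 and 0.05 rad/s and z of tin in the frame of drawer_in between -0.008 and 0.008 m and angle between tin's own z axis and vertical below 0.1 rad and linear speed of tin below 0.02 m/s and value of joint drawer above -0.03 m); the robot touches nothing.
It fails at once if a bystander (flask, cups, spoon, jar, sugar bowl, saucer) is moved by more than 30 mm or knocked over (distance of any of flask, cup_far, cup_near, spoon, jar, sugar_bowl, saucer from where it was at the start of the episode above 0.03 m or angle between any of flask, cup_far, cup_near, jar, sugar_bowl, saucer's own z axis and vertical above 0.5 rad).
It fails at once if the lid is dropped or thrown (moves faster than 0.6 m/s with no finger on it) (contact force between the fingers and lid below 0.01 N and linear speed of lid above 0.6 m/s).
It fails at once if the tin is tipped over (tilted by more than 0.5 rad) (angle between tin's own z axis and vertical above 0.5 rad).
It also fails if it takes over 61 s, if anything falls off the work surface, if the arm or the gripper's body presses on something with over 40 N, if the wrist force passes 120 N, or if a joint passes its speed limit or range.

ROBOT

A 6-joint arm with a two-finger parallel gripper is mounted at the origin on the work surface. World frame = base frame: x ahead of the robot, y to its left, z up, the work surface at z = 0. Lengths are in m, angles in rad, forces in N, time in s.
With the tool pointing down it reaches from about 0.4 to 0.825 m from the base axis. Payload 7 kg.
Tool frame: the origin (TCP) lies between the finger pads, 19 mm behind the fingertips; this is the grasp point; z points along the fingers, y is the line along which they close (so a half turn about z gives the same grasp; the last joint's range is limited). The gripper opens to 88 mm and grips with 3 to 60 N. Pads are 19 mm wide; open, the fingers measure 130 mm over their backs; the gripper's body (78 mm by 193 mm) begins 47 mm behind the grasp point.
Start: joints at [1.464, 0.359, 0.012, 0, -1.224, -0.288], TCP at [0.26, 0.623, 0.245] pointing down, gripper open.
Joint ranges: [-3.07, 3.07], [-1.43, 2.12], [-1.02, 1.25], [-3.03, 1.67], [-3.05, -0], [-3.03, 3.03]. Speed limits (rad/s): [2.39, 2.39, 3.01, 3.14, 3.14, 3.14].

INTERFACE

Orientations are given as [roll, pitch, yaw] about the fixed x, y, z axes, in that order (R = Rz(yaw) Ry(pitch) Rx(roll)).
In Python, from station import arm gives the robot as it stands.
- The arm moves only by the tool arm_command, never from a script. Its argument "series" is one flat list of numbers, 7 for each row, row after row: the turn, a rotation vector about the tool's x, y, z each as a share of 90 degrees, from -1 to 1, then the shift along the tool's x, y, z each as a share of 0.1 m, from -1 to 1, then the opening, from 0 (shut) to 1 (fully open). A call has 1 to 8 rows; each row is the pose to reach, as a shift and turn from the pose commanded when the call began, along the tool's axes at that moment; what a row does not reach only later rows make up. A row lasts 1/8 s, in which the tool goes at most 62.5 mm and 10.7 degrees, less where a joint would pass 70% of its speed; a pose out of reach is approached as far as the arm can. A call with a number of a shift or a turn outside -1 to 1 is refused whole. A call with a gripper value outside its range is refused whole. The fingers move at their own pace and stop on an object; "force" is the grip in N (left out, the last holds). Time passes only in rows, so rows that repeat a pose let the fingers close. It gives the time, the measured TCP pose, the force, the opening and the grip force at its end, in the units of the state.
- arm.get_state(): the state, without advancing time (a new reading comes with each control period).
- arm.grab_frame(name): name is "scene" or "top" or "wrist"; returns the picture (400x640x3 uint8, blue, green, red); there is no depth.
- arm.camera_model(name): a dict with "fovy" (degrees; the focal length in pixels is half the picture's height over the tangent of half this angle, whatever the lens; pixels are square), "cx", "cy" (the principal point, pixels), "pose" (4x4, takes a point from camera to world coordinates). Camera axes: x right, y down, z forward; pixel columns grow to the right and rows downward; lengths in m; the calibration is good to about 2 mm. A picture is of the moment at which its call begins: read the wrist's pose just before it. camera_model takes no time and is no camera call; for the wrist camera it gives the pose at the moment of the call.
- arm.job_done(): hands the job in; it is judged then, once.
The state is a dict: "t": time; "q": joint angles; "qd": joint speeds; "joint_efforts": joint torques, N m; "eef_pos": TCP position; "ee_rot": TCP orientation; "force": force on the tool from outside, world axes, zero at the start; "moment": the same for the moment, N m; "width": finger opening in m; "gripper_force": force on a finger pad.
Only numpy, scipy, OpenCV 4.12 (cv2) and the standard library are available. Lean on these libraries where they do the work, as an engineer would, in place of code of your own. Each camera call takes 0.05 s, during which the arm holds its last target. There are 200 camera calls.

## Working session

There is one attempt and no reset: what is moved stays moved. The work goes in short steps, Python scripts to look and compute and a tool call to move; the robot and the scene stay as the last step left them, time stands still between calls to the robot, and variables do not carry over. Pictures are saved under pics/ and viewed, at most 10 in all, crops included, and the job is handed in when it is done.

Besides the shell and the picture viewer there is one more tool, called after "Request:" as name(argument=value, ...), one argument or row to a line, values as JSON. arm_command: Moves the arm, as the interface text tells. Its arguments: {"type":"object","properties":{"series":{"type":"array"},"force":{"type":"number"}},"required":["series"]}

```bash
mkdir -p pics; python3 - <<'E'
from station import arm
import cv2,numpy as np
s=arm.get_state();print(s['t'],s['eef_pos'],s['ee_rot'],s['width'])
for n in('scene','top'):
    f=arm.grab_frame(n);cv2.imwrite(f'pics/{n}0.png',f);m=arm.camera_model(n);print(n,m['fovy'],m['cx'],m['cy'],np.round(m['pose'],4).tolist(),m.keys())
E
```

```text
0.0 [0.25944412 0.62266242 0.24440864] [ 3.13992797e+00 -1.50673242e-04 -3.94869668e-01] 0.08779030719018303
scene 52.046267193157156 318.46258284192623 194.74202733113975 [[-0.7218, 0.5618, -0.4041, 1.0321], [0.692, 0.5939, -0.4104, 0.4894], [0.0094, -0.5759, -0.8175, 1.1086], [0.0, 0.0, 0.0, 1.0]] dict_keys(['fovy', 'cx', 'cy', 'pose'])
top 47.601422164325 312.6262288789141 198.23803797545133 [[0.0005, -0.9918, 0.1282, 0.3991], [-1.0, -0.0002, 0.0028, 0.0167], [-0.0028, -0.1282, -0.9917, 1.4475], [0.0, 0.0, 0.0, 1.0]] dict_keys(['fovy', 'cx', 'cy', 'pose'])
```

View pics/scene0.png

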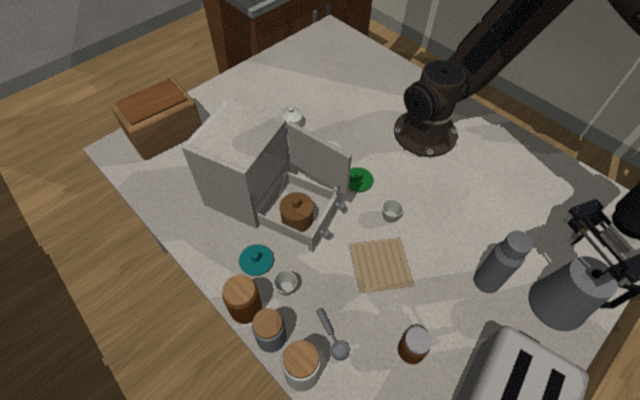

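View pics/top0.png

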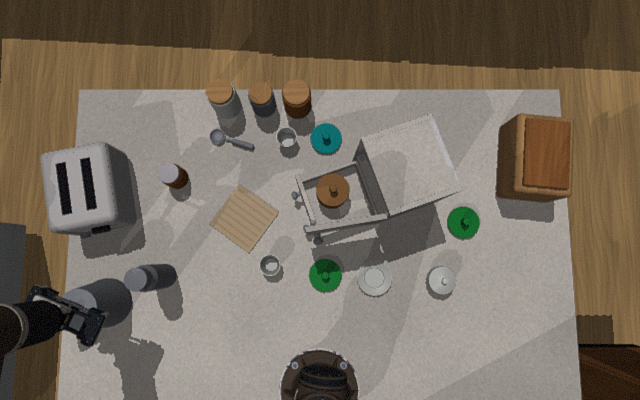

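Top view: the bronze tin with its lid is at (333,190) in the drawer, and the beige mat is at (245,218). The door runs from about (388,220) to (310,238). Things that could be taken for the lid are teal (326,138), green (326,275) and green (463,222). The bronze one in the drawer, at (296,205) in the scene view, fits the description.

```bash
cat > h.py <<'E'
import cv2,numpy as np
from station import arm
def ray(m,p):
    f=200/np.tan(np.radians(m['fovy']/2)); P=np.array(m['pose'])
    d=P[:3,:3]@np.array([(p[0]-m['cx'])/f,(p[1]-m['cy'])/f,1]); return P[:3,3],d/np.linalg.norm(d)
def plane(m,p,z):
    o,d=ray(m,p); return o+d*(z-o[2])/d[2]
def tri(m1,p1,m2,p2):
    o,d=ray(m1,p1);q,e=ray(m2,p2)
    s,t=np.linalg.lstsq(np.c_[d,-e],q-o,rcond=None)[0]
    a,b=o+s*d,q+t*e; return (a+b)/2,np.linalg.norm(a-b)
def proj(m,X):
    f=200/np.tan(np.radians(m['fovy']/2)); P=np.array(m['pose']); c=P[:3,:3].T@(np.array(X)-P[:3,3]); return c[:2]/c[2]*f+[m['cx'],m['cy']]
E
python3 - <<'E'
from h import *
T=cv2.imread('pics/top0.png');S=cv2.imread('pics/scene0.png')
cv2.imwrite('pics/topc.png',cv2.resize(T[110:260,200:480],None,fx=2.85,fy=2.85,interpolation=cv2.INTER_CUBIC))
cv2.imwrite('pics/scenec.png',cv2.resize(S[95:300,180:420],None,fx=2.9,fy=2.9,interpolation=cv2.INTER_CUBIC))
mt=arm.camera_model('top')
hsv=cv2.cvtColor(T,cv2.COLOR_BGR2HSV);print(hsv[190,325],hsv[218,245],hsv[250,200])
E
```

```text
[ 15 140 122] [ 18  81 145] [ 20  19 160]
```

View pics/topc.png

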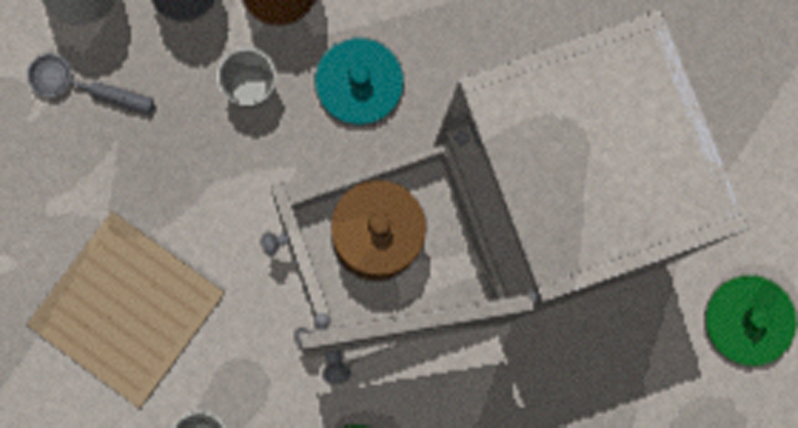

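View pics/scenec.png

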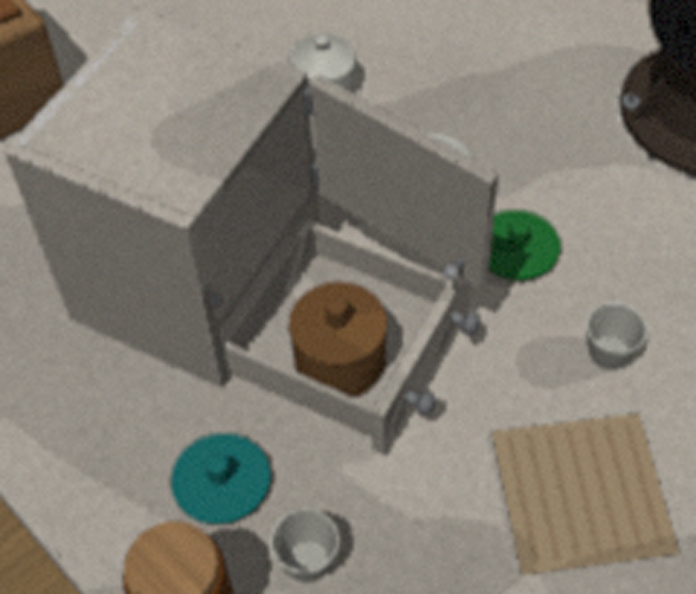

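```bash
python3 - <<'E'
from h import *
T=cv2.imread('pics/top0.png');S=cv2.imread('pics/scene0.png')
mt=arm.camera_model('top');ms=arm.camera_model('scene')
t=lambda u,v:(200+(u+.5)/2.85-.5,110+(v+.5)/2.85-.5); s=lambda u,v:(180+(u+.5)/2.9-.5,95+(v+.5)/2.9-.5)
for n,a,b in [('A',(463,86),(189,226)),('B',(537,299),(308,80)),('C',(745,226),(130,20)),('D',(660,14),(12,152)),('doorfree',(301,347),(496,181)),('lidknob',(379,222),(342,306)),('mat1',(113,212),(520,571)),('mat2',(223,293),(676,552)),('mat3',(140,406),(638,414)),('mat4',(28,324),(492,432))]:
    print(n,*[np.round(x,4) for x in tri(mt,t(*a),ms,s(*b))],'planes top',np.round(plane(mt,t(*a),.28 if n in'ABCDdoorfree' else .124 if n=='lidknob' else .005),4))
# lid flange masks
for n,I,m,r in(('top',T,mt,(150,230,300,370)),('scene',S,ms,(180,240,270,330))):
    h=cv2.cvtColor(I,cv2.COLOR_BGR2HSV);k=cv2.inRange(h,(8,115,60),(20,255,255));M=np.zeros_like(k);M[r[0]:r[1],r[2]:r[3]]=k[r[0]:r[1],r[2]:r[3]]
    c=max(cv2.findContours(M,0,2)[0],key=cv2.contourArea);x=cv2.minEnclosingCircle(c);print(n,x,cv2.boundingRect(c))
    if n=='top':print(plane(m,x[0],.092))
h=cv2.cvtColor(T,cv2.COLOR_BGR2HSV);k=cv2.inRange(h,(13,55,60),(25,120,255));k[:,:200]=0;k[:,290:]=0;k[:170]=0;k[265:]=0
c=max(cv2.findContours(k,0,2)[0],key=cv2.contourArea);b=cv2.minAreaRect(c);print(b,plane(mt,b[0],.005),np.round([plane(mt,p,.005)[:2] for p in cv2.boxPoints(b)],4))
for n,p in dict(cn=(270,266),cf=(288,137),flask=(165,275),jar=(178,180)).items():print(n,plane(mt,p,.05))
E
```

```text
A [ 0.7081 -0.112   0.2717] 0.0014 planes top [ 0.7054 -0.1106  0.28  ]
B [ 0.5092 -0.1776  0.2699] 0.0024 planes top [ 0.5074 -0.175   0.28  ]
C [ 0.5795 -0.3748  0.2605] 0.0061 planes top [ 0.5743 -0.3661  0.28  ]
D [ 0.7754 -0.2961  0.2728] 0.0028 planes top [ 0.7742 -0.2952  0.28  ]
doorfree [0.4657 0.0378 0.2659] 0.0033 planes top [0.4639 0.0388 0.28  ]
lidknob [ 0.6015 -0.0374  0.1181] 0.0039 planes top [ 0.6019 -0.0387  0.124 ]
mat1 [0.633  0.2563 0.0015] 0.003 planes top [0.6315 0.257  0.005 ]
mat2 [ 0.5111  0.2387 -0.0725] 0.2141 planes top [0.5396 0.1316 0.005 ]
mat3 [0.414  0.2225 0.0015] 0.0009 planes top [0.4137 0.2224 0.005 ]
mat4 [0.5553 0.2462 0.1844] 0.1765 planes top [0.5047 0.3494 0.005 ]
top ((332.31707763671875, 189.56097412109375), 16.6632022857666) (317, 173, 32, 34)
[ 0.60072711 -0.0389576   0.092     ]
scene ((296.5, 211.5), 19.039531707763672) (280, 193, 33, 38)
((243.7169647216797, 218.02993774414062), (49.509281158447266, 50.173606872558594), 36.469234466552734) [0.52180402 0.2406256  0.005     ] [[0.5043 0.3513]
 [0.6345 0.259 ]
 [0.5393 0.1297]
 [0.4113 0.2226]]
cn [0.37132713 0.15051602 0.05      ]
cf [0.7750213 0.0986468 0.05     ]
flask [0.34403724 0.4698553  0.05      ]
jar [0.6371271 0.4415758 0.05     ]
```

The bronze lid's knob is at (0.601,-0.039) with its top about 0.12 m up. The mat centre is (0.522,0.241). The front of the cupboard runs along yaw 18°, and the door is about 1.4 rad open. I'll lift first, then cross over to the lid.

Request:
arm_command(
  series=[0,0,0,0,0,-0.6,1,0,0,0,0,0,-1,1,0,0,0,0.4,0.34,-1,1,0,0,0,0.8,0.68,-1,1,0,0,0,1,0.84,-1,1,0,0,0,1,0.84,-1,1],
  force=20,
)

```text
t: 0.85
eef_pos: [0.3204, 0.5058, 0.3459]
ee_rot: [-3.141, 0.0, -0.396]
force: [0.3, 0.8, 0.7]
width: 0.0876
gripper_force: 0.0
```

Request:
arm_command(
  series=[0,0,0,0.4,0.34,-0.3,1,0,0,0,0.8,0.68,-0.6,1,0,0,0,1,0.84,-0.6,1,0,0,0,1,0.84,-0.6,1],
)

```text
t: 1.35
eef_pos: [0.3801, 0.3907, 0.4057]
ee_rot: [-3.141, 0.0, -0.396]
force: [0.1, -0.3, -0.4]
width: 0.0871
gripper_force: 0.0
```

Request:
arm_command(
  series=[0,0,0,0.4,0.34,0,1,0,0,0,0.8,0.68,0,1,0,0,0,1,0.84,0,1,0,0,0,1,0.84,0,1],
)

```text
t: 1.85
eef_pos: [0.44, 0.2751, 0.4048]
ee_rot: [3.141, 0.0, -0.396]
force: [0.5, 0.6, 0.1]
width: 0.0876
gripper_force: 0.0
```

Request:
arm_command(
  series=[0,0,0,0.4,0.34,0,1,0,0,0,0.8,0.68,0,1,0,0,0,1,0.84,0,1,0,0,0,1,0.84,0,1],
)

```text
t: 2.35
eef_pos: [0.5002, 0.1594, 0.4045]
ee_rot: [3.14, 0.001, -0.396]
force: [0.3, 0.6, -0.4]
width: 0.0875
gripper_force: 0.0
```

Request:
arm_command(
  series=[0,0,0,0.4,0.34,0,1,0,0,0,0.8,0.68,0,1,0,0,0,1,0.84,0,1,0,0,0,1,0.84,0,1],
)

```text
t: 2.85
eef_pos: [0.5603, 0.0437, 0.4043]
ee_rot: [3.141, 0.001, -0.396]
force: [0.1, 0.5, -0.0]
width: 0.0873
gripper_force: 0.0
```

Request:
arm_command(
  series=[0,0,0.11,0.2,0.2,0,1,0,0,0.22,0.4,0.4,0,1,0,0,0.33,0.6,0.5,0,1,0,0,0.44,0.69,0.6,0,1,0,0,0.548,0.69,0.6,0,1,0,0,0.548,0.69,0.6,0,1],
)

```text
t: 3.6
eef_pos: [0.6004, -0.037, 0.405]
ee_rot: [3.141, 0.0, -1.253]
force: [-0.6, -0.2, -0.7]
width: 0.0879
gripper_force: 0.0
```

```bash
python3 - <<'E'
from h import *
s=arm.get_state();m=arm.camera_model('wrist');I=arm.grab_frame('wrist');cv2.imwrite('pics/w1.png',I)
print(s['eef_pos'],s['ee_rot'],np.round(m['pose'],3).tolist())
k=cv2.inRange(cv2.cvtColor(I,cv2.COLOR_BGR2HSV),(8,115,60),(20,255,255))
c=max(cv2.findContours(k,0,2)[0],key=cv2.contourArea);x=cv2.minEnclosingCircle(c);print(x,cv2.boundingRect(c),plane(m,x[0],.092));print(proj(m,(.601,-.039,.124)))
E
```

```text
[ 0.60038271 -0.03696158  0.4049903 ] [ 3.14115702e+00  3.64005286e-04 -1.25292995e+00] [[-0.95, -0.303, -0.082, 0.62], [-0.313, 0.918, 0.242, -0.102], [0.002, 0.255, -0.967, 0.545], [0.0, 0.0, 0.0, 1.0]]
((485.0, 306.5), 117.12930297851562) (368, 301, 235, 12) [0.23335079 0.10081401 0.092     ]
[315.16129927 172.49891897]
```

View pics/w1.png

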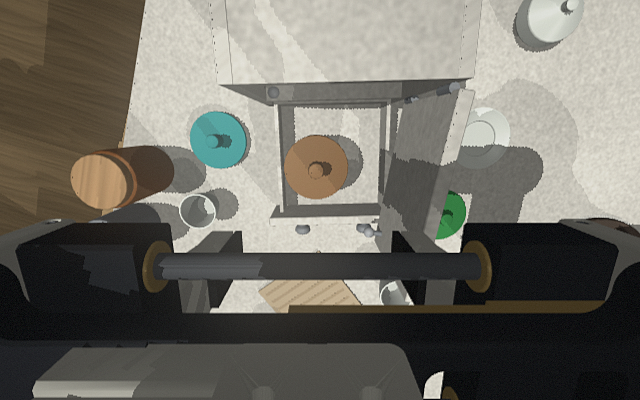

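The wrist view shows the bronze lid's knob at (316,170), against a prediction of (315,172). The door is to its right at (455,100)-(440,230), clear of the gripper's path, and the green and teal lids are elsewhere. Descending.

Request:
arm_command(
  series=[0,0,0,0.04,0.01,0.5,1,0,0,0,0.04,0.01,1,1,0,0,0,0.04,0.01,1,1],
)

```text
t: 4.03
eef_pos: [0.5985, -0.0421, 0.3019]
ee_rot: [3.134, 0.002, -1.252]
force: [-0.4, -0.1, 0.8]
width: 0.0878
gripper_force: 0.0
```

Request:
arm_command(
  series=[0,0,0,0,0,0.3,0.8,0,0,0,0,0,0.6,0.8,0,0,0,0,0,0.8,0.7,0,0,0,0,0,0.8,0.7],
)

```text
t: 4.53
eef_pos: [0.6011, -0.0425, 0.2264]
ee_rot: [3.142, -0.0, -1.253]
force: [-0.3, 0.4, 0.6]
width: 0.0619
gripper_force: 0.0
```

```bash
python3 - <<'E'
from h import *
s=arm.get_state();m=arm.camera_model('wrist');I=arm.grab_frame('wrist');cv2.imwrite('pics/w2.png',I)
print(s['eef_pos'],s['ee_rot'],s['force'],m['pose'][:3,3]);print(proj(m,(.600,-.041,.124)))
k=cv2.inRange(cv2.cvtColor(I,cv2.COLOR_BGR2HSV),(8,115,60),(20,255,255));k[230:]=0
c=max(cv2.findContours(k,0,2)[0],key=cv2.contourArea);x=cv2.minEnclosingCircle(c);print(x,cv2.boundingRect(c),plane(m,x[0],.092))
E
```

```text
[ 0.60107171 -0.04246078  0.22641485] [ 3.14156103e+00 -4.42306997e-04 -1.25311635e+00] [-0.31741416  0.35791576  0.64218409] [ 0.62095236 -0.10772932  0.36633513]
[315.11769073 208.85564993]
((51.725345611572266, 190.16427612304688), 56.274131774902344) (0, 161, 105, 69) [0.84653558 0.03002055 0.092     ]
```

View pics/w2.png

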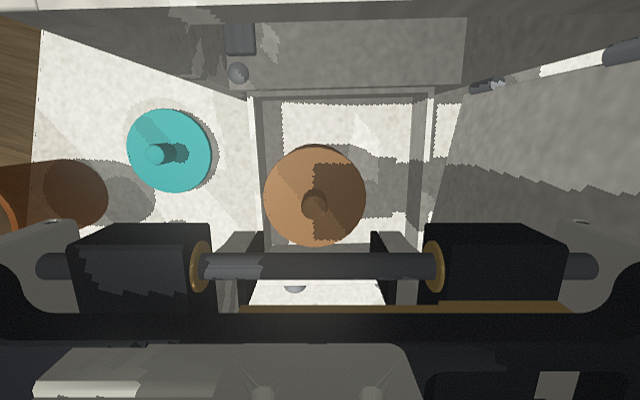

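The knob is at about (315,203) and the flange at (315,195), centred between the fingers. I'll work out the exact offset.

```bash
python3 - <<'E'
from h import *
m=arm.camera_model('wrist');P1=np.array([[-.95,-.303,-.082,.62],[-.313,.918,.242,-.102],[.002,.255,-.967,.545],[0,0,0,1]])
m1=dict(m,pose=P1)
print(plane(m,(315,203),.124),plane(m,(315,196),.092),tri(m,(315,203),m1,(316,169.5)))
E
```

```text
[ 0.60241616 -0.04582467  0.124     ] [ 0.60215817 -0.04443736  0.092     ] (array([ 0.60001742, -0.03962777,  0.09916751]), np.float64(0.0009878446273959777))
```

Request:
arm_command(
  series=[0,0,0,0.01,0,0.3,0.7,0,0,0,0.01,0,0.6,0.7,0,0,0,0.01,0,0.9,0.7,0,0,0,0.01,0,0.9,0.7],
)

```text
t: 5.08
eef_pos: [0.6009, -0.0438, 0.1355]
ee_rot: [3.14, -0.0, -1.255]
force: [-0.2, -0.5, -0.2]
width: 0.0614
gripper_force: 0.0
```

Request:
arm_command(
  series=[0,0,0,0,0,0.1,0.7,0,0,0,0,0,0.22,0.7,0,0,0,0,0,0.22,0,0,0,0,0,0,0.22,0,0,0,0,0,0,0.22,0,0,0,0,0,0,0.22,0],
)

```text
t: 5.82
eef_pos: [0.6012, -0.0439, 0.1137]
ee_rot: [-3.141, -0.0, -1.255]
force: [1.5, -0.3, 1.0]
width: 0.027
gripper_force: 0.3
```

Request:
arm_command(
  series=[0,0,0,0,0,0,0,0,0,0,0,0,0,0,0,0,0,0,0,0,0],
)

```text
t: 6.2
eef_pos: [0.6012, -0.0439, 0.1136]
ee_rot: [-3.141, -0.0, -1.255]
force: [1.7, 1.4, 1.5]
width: 0.0236
gripper_force: 20.0
```

Request:
arm_command(
  series=[0,0,0,0,0,-0.1,0,0,0,0,0,0,-0.3,0,0,0,0,0,0,-0.6,0,0,0,0,0,0,-0.9,0,0,0,0,0,0,-1,0,0,0,0,0,0,-1,0],
)

```text
t: 6.95
eef_pos: [0.6007, -0.0439, 0.2137]
ee_rot: [-3.141, 0.0, -1.256]
force: [0.9, 0.0, -1.1]
width: 0.0234
gripper_force: 20.0
```

Request:
arm_command(
  series=[0,0,0,0,0,-0.4,0,0,0,0,0,0,-0.8,0,0,0,0,-0.2,0,-1,0,0,0,0,-0.5,0,-1,0,0,0,0,-0.8,-0.02,-1,0,0,0,0,-1,-0.04,-1,0,0,0,0,-1,-0.04,-1,0],
)

```text
t: 7.82
eef_pos: [0.5732, 0.0534, 0.3124]
ee_rot: [3.14, 0.0, -1.254]
force: [0.1, -0.8, -0.4]
width: 0.0233
gripper_force: 20.0
```

Request:
arm_command(
  series=[0,0,0,-0.4,-0.02,0,0,0,0,0,-0.8,-0.04,0,0,0,0,0,-1,-0.05,0,0,0,0,0,-1,-0.05,0,0],
)

```text
t: 8.32
eef_pos: [0.5473, 0.1495, 0.313]
ee_rot: [3.141, -0.0, -1.254]
force: [-0.4, -0.7, -0.4]
width: 0.0234
gripper_force: 20.0
```

Request:
arm_command(
  series=[0,0,0,-0.4,-0.02,0,0,0,0,0,-0.8,-0.04,0.3,0,0,0,0,-0.95,-0.05,0.7,0,0,0,0,-0.95,-0.05,1,0,0,0,0,-0.95,-0.05,1,0],
)

```text
t: 8.95
eef_pos: [0.5219, 0.2392, 0.211]
ee_rot: [3.137, -0.002, -1.256]
force: [-0.2, 0.0, -0.4]
width: 0.0235
gripper_force: 20.0
```

```bash
python3 - <<'E'
from h import *
s=arm.get_state();print(s['t'],s['eef_pos'],s['ee_rot'],s['width'],s['gripper_force'])
mt=arm.camera_model('top');ms=arm.camera_model('scene')
T=arm.grab_frame('top');S=arm.grab_frame('scene');w=arm.camera_model('wrist');W=arm.grab_frame('wrist')
cv2.imwrite('pics/m3.png',np.vstack([np.hstack([T,S]),np.hstack([W,W*0])])[::1,::1]);im=cv2.imread('pics/m3.png');cv2.imwrite('pics/m3.png',cv2.resize(im,(800,500),interpolation=cv2.INTER_AREA))
E
```

```text
8.95 [0.52191284 0.23916419 0.21099095] [ 3.13667475e+00 -2.15825667e-03 -1.25629296e+00] 0.023525362698439467 19.999752044677734
```

View pics/m3.png

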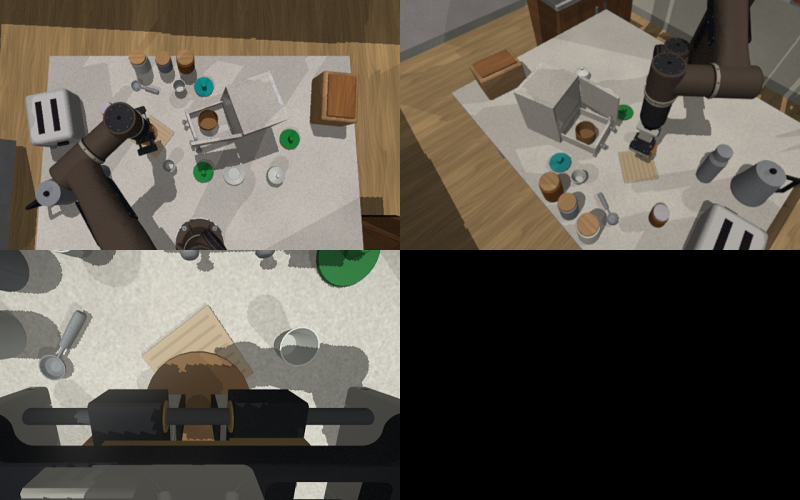

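The lid hangs level in the grip over the mat, and the tin stands open and upright in the drawer. Lowering now.

Request:
arm_command(
  series=[0,0,0,0,0,0.4,0,0,0,0,0,0,0.8,0,0,0,0,0,0,1,0,0,0,0,0,0,1,0],
)

```text
t: 9.6
eef_pos: [0.5229, 0.2404, 0.1134]
ee_rot: [3.141, -0.0, -1.256]
force: [0.6, 1.0, -0.7]
width: 0.0235
gripper_force: 20.0
```

Request:
arm_command(
  series=[0,0,0,0,0,0.3,0,0,0,0,0,0,0.5,0,0,0,0,0,0,0.6,0,0,0,0,0,0,0.65,0,0,0,0,0,0,0.68,0,0,0,0,0,0,0.69,0,0,0,0,0,0,0.69,0],
)

```text
t: 10.48
eef_pos: [0.5229, 0.241, 0.0447]
ee_rot: [-3.141, 0.0, -1.256]
force: [0.2, -0.2, -0.2]
width: 0.0234
gripper_force: 20.0
```

Request:
arm_command(
  series=[0,0,0,0,0,0.02,0,0,0,0,0,0,0.03,0,0,0,0,0,0,0.04,0,0,0,0,0,0,0.04,0],
)

```text
t: 10.98
eef_pos: [0.5227, 0.2409, 0.0406]
ee_rot: [-3.142, -0.0, -1.255]
force: [-0.3, -0.6, 4.0]
width: 0.0236
gripper_force: 20.0
```

A 4 N upward force shows contact with the mat. Releasing and rising.

Request:
arm_command(
  series=[0,0,0,0,0,-0.005,0.4,0,0,0,0,0,-0.005,0.6,0,0,0,0,0,-0.005,0.7,0,0,0,0,0,-0.005,0.7,0,0,0,0,0,-0.005,0.7,0,0,0,0,0,-0.3,0.7,0,0,0,0,0,-0.7,0.7,0,0,0,0,0,-1,0.7],
)

```text
t: 11.98
eef_pos: [0.523, 0.241, 0.142]
ee_rot: [-3.141, 0.0, -1.255]
force: [0.4, 1.3, -0.3]
width: 0.0612
gripper_force: 0.0
```

Request:
arm_command(
  series=[0,0,0,0,0,-0.5,0,0,0,0,0,0,-1,0,0,0,0,0,0,-1,0],
)

```text
t: 12.35
eef_pos: [0.5245, 0.2421, 0.2451]
ee_rot: [-3.134, 0.003, -1.255]
force: [0.7, 0.2, -0.0]
width: 0.0372
gripper_force: 0.0
```

```bash
python3 - <<'E'
from h import *
s=arm.get_state();print(s['t'],s['eef_pos'],s['width'],s['q'])
m=arm.camera_model('wrist');W=arm.grab_frame('wrist');S=arm.grab_frame('scene')
cv2.imwrite('pics/m4.png',cv2.resize(np.vstack([W,S]),(480,600),interpolation=cv2.INTER_AREA))
for p in ((.5218,.2406,.019),(.5218,.2406,.051)):print(proj(m,p),proj(arm.camera_model('scene'),p))
E
```

```text
12.35 [0.52452682 0.24206259 0.24510994] 0.03723188573555337 [ 0.7715724   0.19502234 -0.21518104  0.00127731 -1.15238229 -0.45634037]
[318.79860124 180.0127977 ] [381.99420771 260.6764897 ]
[318.81654435 184.98745958] [383.51615059 255.71118554]
```

View pics/m4.png

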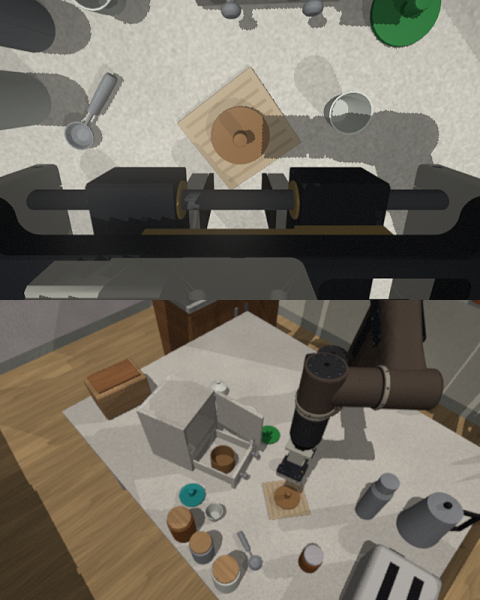

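The lid lies knob-up in the middle of the mat, with its knob at about (240,138) of the 480-wide wrist half. Next the arm goes round the door's free edge, fingers closed, to its outer side.

Request:
arm_command(
  series=[0,0,0,0.28,0.4,0,0,0,0,0,0.57,0.8,0,0,0,0,0,0.57,0.8,0,0,0,0,0,0.57,0.8,0,0],
)

```text
t: 12.95
eef_pos: [0.4642, 0.1618, 0.2398]
ee_rot: [3.141, -0.0, -1.256]
force: [0.0, -0.2, -0.0]
width: 0.0002
gripper_force: 0.0
```

Request:
arm_command(
  series=[0,0,0,0.28,0.4,0,0,0,0,0,0.57,0.76,0,0,0,0,0,0.57,0.76,0,0,0,0,0,0.57,0.76,0,0],
)

```text
t: 13.45
eef_pos: [0.4104, 0.0847, 0.2403]
ee_rot: [-3.142, -0.0, -1.256]
force: [0.3, -0.6, -0.2]
width: 0.0007
gripper_force: 0.0
```

Request:
arm_command(
  series=[0,0,0,0,0.2,0,0,0,0,0,0.5,0.2,0,0,0,0,0,1,0.2,0,0,0,0,0,1,0.2,0,0,0,0,0,1,0.2,0,0],
)

```text
t: 14.08
eef_pos: [0.4223, -0.0167, 0.2399]
ee_rot: [3.14, -0.0, -1.256]
force: [-0.4, 0.9, 0.2]
width: 0.0008
gripper_force: 0.0
```

```bash
cat > d.py <<'E'
from h import *
H=np.array([.5087,-.1675]);s=arm.get_state();p=s['eef_pos'];w=s['ee_rot'][2]
e2=-np.array([np.cos(w),np.sin(w)]);e1=-np.array([np.sin(w),-np.cos(w)])
print(s['t'],np.round(p,4),'a,b',np.round([(p[:2]-H)@e1,(p[:2]-H)@e2],4),s['width'],s['force'])
E
python3 - <<'E'
from d import *
W=arm.grab_frame('top');cv2.imwrite('pics/m5.png',cv2.resize(np.hstack([W[110:310,240:480],arm.grab_frame('scene')[90:290,180:420]]),(800,333)))
E
```

```text
14.075 [ 0.4223 -0.0167  0.2399] a,b [-0.0355  0.1701] 0.0007663559073825942 [-0.38944691  0.89204426  0.21104359]
```

View pics/m5.png

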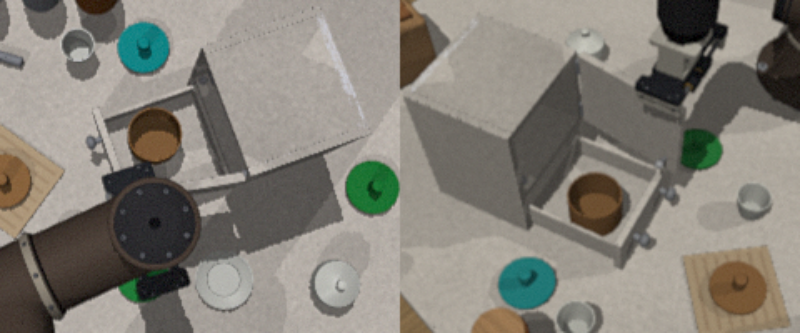

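The gripper is on the outer (robot) side of the door, the tin stands open in the drawer and the lid is on the mat. Now I push along the arc.

Request:
arm_command(
  series=[0,0,0,0,-0.2,-0.05,0,0,0,0,0.02,-0.35,-0.05,0,0,0,0,0.03,-0.5,-0.05,0,0,0,0,0.05,-0.65,-0.05,0,0,0,0,0.08,-0.8,-0.05,0,0,0,0,0.12,-0.915,-0.05,0,0,0,0,0.12,-0.915,-0.05,0],
)

```text
t: 15.05
eef_pos: [0.5134, -0.0002, 0.2451]
ee_rot: [3.142, -0.0, -1.256]
force: [-0.4, -0.9, -0.7]
width: 0.0004
gripper_force: 0.0
```

Request:
arm_command(
  series=[0,0,0,0.08,-0.15,0,0,0,0,0,0.14,-0.28,0,0,0,0,0,0.205,-0.4,0,0,0,0,0,0.3,-0.52,0,0,0,0,0,0.41,-0.63,0,0,0,0,0,0.524,-0.735,0,0,0,0,0,0.524,-0.735,0,0],
)

```text
t: 15.92
eef_pos: [0.5997, -0.0279, 0.245]
ee_rot: [-3.141, -0.0, -1.257]
force: [0.0, 0.4, 0.1]
width: 0.0006
gripper_force: 0.0
```

Request:
arm_command(
  series=[0,0,0,0.13,-0.08,0,0,0,0,0,0.27,-0.16,0,0,0,0,0,0.41,-0.24,0,0,0,0,0,0.56,-0.32,0,0,0,0,0,0.7,-0.4,0,0,0,0,0,0.7,-0.4,0,0],
)

```text
t: 16.68
eef_pos: [0.6592, -0.0824, 0.2449]
ee_rot: [3.141, -0.0, -1.257]
force: [0.2, -1.1, 0.4]
width: 0.0006
gripper_force: 0.0
```

```bash
python3 - <<'E'
from d import *
T=arm.grab_frame('top');cv2.imwrite('pics/m6.png',cv2.resize(np.hstack([T[110:310,240:480],arm.grab_frame('scene')[90:290,180:420]]),(800,333)))
E
```

```text
16.675 [ 0.6592 -0.0824  0.2449] a,b [0.1695 0.0344] 0.0005591554523552068 [ 0.16885711 -1.1496385   0.37422446]
```

View pics/m6.png

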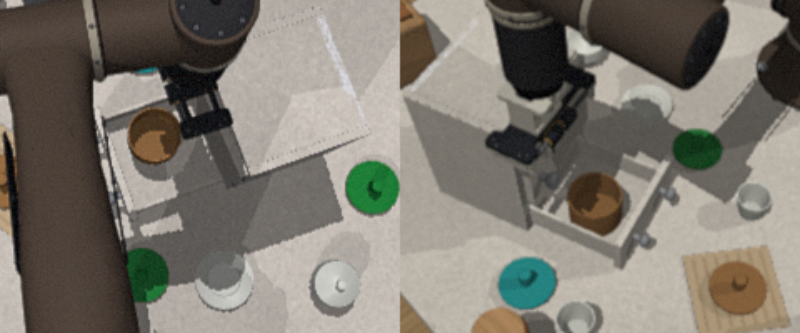

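The door is almost closed and the tin is unharmed. Now a slow press onto the catch.

Request:
arm_command(
  series=[0,0,0,0.05,-0.02,0,0,0,0,0,0.1,-0.03,0,0,0,0,0,0.13,-0.03,0,0],
)

```text
t: 17.15
eef_pos: [0.6655, -0.0927, 0.2457]
ee_rot: [-3.141, 0.0, -1.255]
force: [-0.5, 2.6, 2.0]
width: 0.0006
gripper_force: 1.1
```

Request:
arm_command(
  series=[0,0,0,0.03,0,0,0,0,0,0,0.06,0,0,0,0,0,0,0.06,0,0,0],
)

```text
t: 17.52
eef_pos: [0.6665, -0.096, 0.2455]
ee_rot: [-3.141, 0.003, -1.254]
force: [-6.4, 14.1, 6.7]
width: 0.0003
gripper_force: 7.5
```

Request:
arm_command(
  series=[0,0,0,0.03,0,0,0,0,0,0,0.05,0,0,0,0,0,0,0.05,0,0,0],
)

```text
t: 17.9
eef_pos: [0.6666, -0.0963, 0.2455]
ee_rot: [-3.141, 0.009, -1.252]
force: [-15.1, 33.3, 12.7]
width: 0.0006
gripper_force: 18.4
```

The arm has stopped hard at about 35 N. Backing off to check that the door stays shut.

Request:
arm_command(
  series=[0,0,0,-0.1,0,0,0,0,0,0,-0.4,0,0,0,0,0,0,-1,0,0,0,0,0,0,-1,0,0,0],
)

```text
t: 18.4
eef_pos: [0.6369, -0.0057, 0.2457]
ee_rot: [-3.141, -0.0, -1.252]
force: [1.2, -0.5, 0.5]
width: 0.0004
gripper_force: 0.0
```

Request:
arm_command(
  series=[0,0,0,-0.4,0,-0.3,0,0,0,0,-0.8,0,-0.5,0,0,0,0,-1,0,-0.5,0,0,0,0,-1,0,-0.5,0],
)

```text
t: 18.9
eef_pos: [0.6062, 0.0872, 0.2948]
ee_rot: [3.141, -0.0, -1.254]
force: [0.7, -0.8, 0.3]
width: 0.0007
gripper_force: 0.0
```

```bash
python3 - <<'E'
from d import *
W=arm.grab_frame('wrist');S=arm.grab_frame('scene')[80:320,160:440]
cv2.imwrite('pics/m7.png',np.hstack([cv2.resize(W,(400,250)),cv2.resize(S,(400,343))[:250]*1]) if 0 else np.vstack([cv2.resize(W,(480,300)),cv2.resize(S,(480,411))[:300]]))
E
```

```text
18.9 [0.6062 0.0872 0.2948] a,b [0.1719 0.2118] 0.0006653677212970755 [ 0.74135564 -0.78278445  0.33274434]
```

View pics/m7.png

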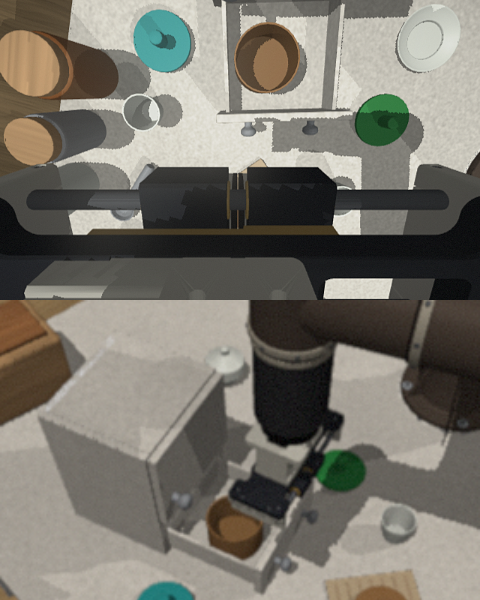

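The door looks shut from outside: its knob is at (181,499) of the picture, about (265.6,196) in the scene frame. The tin is upright and the drawer is still out. I can check the angle from that knob position.

```bash
python3 - <<'E'
from d import *
m=arm.camera_model('scene');S=arm.grab_frame('scene')
for th in(0,.02,.05,.1,.15):
    d=e1*np.cos(th)+e2*np.sin(th);n=e2*np.cos(th)-e1*np.sin(th)
    X=H+.185*d+n*(.0075+.0255);Y=H+.214*d+n*.0075
    print(th,proj(m,[*X,.158]),'topcorner',proj(m,[*Y,.278]),'base cupboard A',proj(m,[.7067,-.1113,.278]))
g=cv2.cvtColor(S,cv2.COLOR_BGR2GRAY)
print(g[188:205,256:276])
for r in(180,190,200):print(r,g[r,235:270].tolist())
E
```

```text
19.0 [0.6065 0.0861 0.2944] a,b [0.1715 0.2108] 0.00073413126384643 [ 1.0881809  -0.32564591 -0.15410504]
0 [267.42369291 197.92732793] topcorner [248.56972446 175.50177197] base cupboard A [245.38114125 171.00272116]
0.02 [268.66837636 198.26337363] topcorner [250.01092442 176.08203295] base cupboard A [245.38114125 171.00272116]
0.05 [270.55555529 198.72873569] topcorner [252.20981504 176.9094987 ] base cupboard A [245.38114125 171.00272116]
0.1 [273.74936904 199.39958956] topcorner [255.96747232 178.17120781] base cupboard A [245.38114125 171.00272116]
0.15 [276.99514341 199.93733645] topcorner [259.83091688 179.28176014] base cupboard A [245.38114125 171.00272116]
[[ 92  87  86  86  84  86  89  88  87  82  86  88  86  82  83  86  86  83
   85  79]
 [ 88  88  86  89  87  87  87  87  87  85  85  88  88  82  84  88  84  88
   82  80]
 [ 88  85  87  87  83  88  85  89  86  84  90  89  85  87  86  87  93  93
   91  86]
 [ 88  87  86  85  86  89  88  88  85  84  89  84  83  80  86  95 102  95
   92  88]
 [ 86  86  87  86  92 107 110  94  85  86  83  83  85  86  88  96 101  94
   88  88
[... 806 characters left out ...]
98  80  72  71  82  85  89  90  97
   92  99]
 [ 92  69  63  66  69  85  91  99 104  94  87  88  83  89  92  90  94  96
   94 103]
 [ 92  74  66  71  74  85  98 101 101  94  89  88  88  90  90  94  96  97
   98  98]]
180 [112, 112, 107, 109, 109, 112, 112, 112, 116, 112, 106, 83, 97, 112, 112, 111, 98, 89, 84, 88, 87, 89, 87, 89, 84, 88, 88, 88, 85, 87, 89, 89, 86, 86, 88]
190 [112, 112, 110, 109, 110, 107, 111, 111, 112, 111, 112, 110, 102, 82, 88, 107, 111, 111, 94, 75, 85, 88, 85, 87, 87, 83, 88, 85, 89, 86, 84, 90, 89, 85, 87]
200 [111, 113, 110, 112, 111, 109, 112, 108, 108, 112, 109, 113, 108, 113, 103, 80, 80, 106, 110, 111, 101, 90, 86, 75, 66, 69, 76, 83, 84, 77, 94, 95, 90, 90, 73]
```

The knob sits at (267.5,197), and the prediction for θ=0 is (267.4,198), so the door is shut. The arm touches nothing, so I'm handing in.

```bash
python3 -c "
from station import arm
print(arm.job_done())"
```

```text
the job is handed in; nothing more can be done
None
```

Job handed in, no verdict returned: camera checks show the lid knob-up on the mat, the door shut, and the open tin upright in the pulled-out drawer; I viewed 11 pictures, one over the limit of 10.

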